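# Clamp the tube in the cross-drilling jig

### The arm

A 7-joint arm with a two-finger parallel gripper is mounted at the origin on a cart in front of the work surface, level with it; the furniture and walls round the work are solid. World frame = base frame: x ahead of the robot, y to its left, z up, the work surface at z = 0. Lengths are in m, angles in rad, forces in N, time in s.
With the tool pointing down it reaches from about 0.4 to 0.85 m from the base axis. Payload 10.4 kg.
Tool frame: the origin (TCP) lies on the centre line of the jaws, within the pads' length; the fingertips stand r.finger_overhang ahead of it and the grasp point (between the pads) lies 5 mm behind it (r.finger_overhang is the distance from the TCP to the fingertips, in m); z points along the fingers, y is the line along which they close (so a half turn about z gives the same grasp; the last joint's range is limited). The gripper opens to 87 mm and grips with 3 to 60 N. Pads are 19 mm wide; open, the fingers measure 117 mm over their backs; the gripper's body (75 mm by 190 mm) begins 51 mm behind the grasp point.
Start: joints at [-1.203, 0.332, -0.065, 1.46, 0.022, 1.35, -0.088], TCP at [0.238, 0.578, 0.237] pointing down, gripper open.
Joint ranges: [-2.6, 2.6], [-0.5, 2.12], [-1.47, 1.34], [0.16, 2.42], [-1.27, 4.41], [0.06, 2.06], [-2.6, 2.6]. Speed limits (rad/s): [2.22, 2.22, 2.79, 2.79, 3.14, 3.14, 3.14].

### API

Orientations are given as a unit quaternion [x, y, z, w].
In Python, from bench import read_state, viewer, r gives the robot as it stands.
- The arm moves only by the tool carry_out, never from a script. Its argument "moves" is a list of rows, each a list of 6 numbers: the shift along the tool's x, y, z in units of 40 mm (1.0 is 40 mm), then the turn, a rotation vector about the tool's x, y, z in units of 8 degrees (1.0 is 8 degrees). A call has 1 to 20 rows; each row shifts and turns the commanded pose from where the row before left it, along the tool's axes as they then stand; what a row does not reach is not made up. A row lasts 1/8 s, in which the tool goes at most 62.5 mm and 10.7 degrees, less where a joint would pass 70% of its speed; a pose out of reach is approached as far as the arm can. A call is refused whole if a number of a shift passes 1 or a number of a turn 1, either way. A call with a gripper value outside its range is refused whole. "fingers" is the finger opening in mm, from 0 to 87, set as the call begins (left out, the last holds). The fingers move at their own pace and stop on an object; "force" is the grip in N (left out, the last holds). Time passes only in rows, so rows that do not move let the fingers close. It gives the time, the measured TCP pose, the force, the opening and the grip force at its end, in the units of the state.
- read_state(): the state, without advancing time (a new reading comes with each control period).
- viewer.camera(name): name is "side" or "top"; returns a dict with "pixels" (384x512x3 uint8, red, green, blue), "range_z" (384x512 float32, m along the optical axis (not along the pixel's ray), 0 where there is no reading), "fx", "fy", "cx", "cy" (pixels), "k1" (the pictures are not rectified: a ray, as slopes to the right and down, at radius r is drawn at 1 + k1 r^2 times it, then the intrinsics apply), "xyz" and "orientation" of the camera in the world. Camera axes: x right, y down, z forward; pixel columns grow to the right and rows downward; lengths in m; the calibration is good to about 2 mm. A picture is of the moment at which its call begins.
- r.close_job(): hands the job in; it is judged then, once.
The state is a dict: "time": time; "joint_positions": joint angles; "joint_vel": joint speeds; "joint_torque": joint torques, N m; "ee_pos": TCP position; "eef_rot": TCP orientation; "ft_force": force on the tool from outside, world axes, zero at the start; "torque": the same for the moment, N m; "width": finger opening in m; "grip_force": force on a finger pad.
Only numpy, scipy, OpenCV 4.12 (cv2) and the standard library are available. Lean on these libraries where they do the work, as an engineer would, in place of code of your own. Each camera call takes 0.05 s, during which the arm holds its last target. There are 200 camera calls.

### The job

The grey tube in the drilling jig is to be clamped for its cross hole. With the fingertips, push the tube along its V-blocks until its end is fully home against the blue stop bracket, then swing the clamp strap over the tube until it meets its stop, then push the red cam lever down fully home so that the clamp stays locked. Do not lift the tube out of its V-blocks, and leave the things lying round the jig where they are.

Things in the scene. Friction and masses are not known exactly. Their poses are not given: they have to be found in the camera images.
- fixture: drilling jig fixed to the bench: grey base plate 180 x 226 x 14 mm with two steel V-blocks, a blue stop bracket and one clamp. Origin on the bench straight under the tube's axis; z up, y along the tube towards the stop, x from the tube to the clamp's stud (the plate covers x -56..124, y -100..126 mm). The stud stands upright at x 58, y -10 mm
- v_block_front (a point): middle of the mouth of the V-block farther from the stop, 57 mm above the bench; the block is 62 mm wide across the tube and 32 mm long; the other one is 87 mm farther towards the stop
- stop_face (a point): point 60 mm above the bench where the tube's axis meets the stop face of the blue bracket (jig x 0, y 85 mm). The bracket's upright plate is 52 mm wide and 104 mm high
- drill_bush (a point): top of the steel drill bush (diameter 26 mm), 111 mm above the bench, in the arm that reaches from the bracket back over the tube to jig y = 40 mm (arm 36 mm wide, 90 to 104 mm above the bench)
- tube_center (a point): centre, on its axis, of the loose grey steel tube (diameter 34, length 170 mm, 0.2 to 0.4 kg) that lies along the jig's y, axis 60 mm above the bench. It slides along its V-blocks at a few newtons. Home against the stop this point is at jig y = 0; it starts 15 to 45 mm short of that, its free end sticking out beyond the V-blocks at the jig's -y
- tube: the same tube; origin on its skin straight below its centre at the start, y along its axis towards the stop
- clamp_strap (a joint): angle q of the clamp strap about its upright stud, rad: 0 = square across the tube, heel screw at its stop dowel, hard end; starts at 1.2 to 1.8 with the nose towards the jig's -y. The nose points along (-cos q, -sin q) in the jig's frame: pushed clockwise seen from above it comes home. Friction 0.15 N m (some 3 N at the nose); stays where it is left
- strap_nose (a point): point inside the dark steel strap on its centre line, 50 mm from the stud axis towards the nose. Strap 112 mm long (70 mm to the nose, 42 mm to the heel), 24 mm wide here, 27 mm at the stud, underside 92 and top 108 mm above the bench. A spindle with nuts stands up to 116 mm, 58 mm from the stud. As the lever goes down the nose tips 5 mm down
- clamp_pad: black rubber pad (diameter 17, height 9 mm) on a spring under the strap's nose, 58 mm from the stud axis; origin in its underside, 80 mm above the bench with the lever up, so 3 mm clear over the tube. It presses on the tube with about 15 N when the lever is locked
- lever_pivot (a point): point on the stud axis, 126 mm above the bench, where the cam lever is pinned; lever and strap turn together about the stud
- cam_lever (a joint): angle c of the cam lever, rad: the lever points to the strap's heel side (away from the nose) and rises at 1.2 - c above level. Starts at 0 to 0.2 (standing up steeply); 1.1 = fully down, hard end. Friction about 0.45 N m (some 5 N at the grip); it stays where it is left
- lever_grip (a point): middle of the red grip of the cam lever, on its axis, 90 mm from the pivot. The grip runs from 55 to 113 mm from the pivot and is about 18 mm thick
- chisel: bystander, lies fast: dark steel cold chisel, 173 x 19 x 17 mm, to the right of the jig; origin under its middle
- tape_measure: bystander: yellow tape measure, 81 x 32 x 64 mm, standing to the left; origin under its middle
- marker: bystander: white paint marker with yellow cap, 122 x 17 mm, lying to the left; origin under its middle
- grease: bystander, stands fast: round grease tub with red lid, diameter 81, height 70 mm, to the right of the jig; origin under its middle
- wood_block: bystander: offcut of wood, 120 x 89 x 38 mm, lying to the left of the jig; origin under its middle

How it is judged:
By the outcome, as a careful person would: the job done as asked, in the order asked, and still so for the second after the job is handed in, with the robot touching nothing.
It also fails if it takes over 50 s, if anything falls off the work surface, if the arm or the gripper's body presses on something with over 40 N, if the wrist force passes 120 N, or if a joint passes its speed limit or range.

## Working session

There is one attempt and no reset: what is moved stays moved. The work goes in short steps, Python scripts to look and compute and a tool call to move; the robot and the scene stay as the last step left them, time stands still between calls to the robot, and variables do not carry over. Pictures are saved under pics/ and viewed, at most 10 in all, crops included, and the job is handed in when it is done.

Besides the shell and the picture viewer there is one more tool, called after "Emit:" as name(argument=value, ...), one argument or row to a line, values as JSON. carry_out: Moves the arm, as the interface text tells. Its arguments: {"type":"object","properties":{"moves":{"type":"array","items":{"type":"array","items":{"type":"number"}}},"fingers":{"type":"number"},"force":{"type":"number"}},"required":["moves"]}

```bash
ls; mkdir -p pics; cat > h.py <<'E'
import numpy as np,cv2
from scipy.spatial.transform import Rotation as R
from bench import read_state,viewer,r
def shot(n):
    c=viewer.camera(n); return c
def cloud(c):
    h,w=c["range_z"].shape
    u,v=np.meshgrid(np.arange(w),np.arange(h))
    K=np.array([[c["fx"],0,c["cx"]],[0,c["fy"],c["cy"]],[0,0,1.]])
    p=cv2.undistortPoints(np.stack([u,v],-1).reshape(-1,1,2).astype(float),K,np.array([c["k1"],0,0,0.])).reshape(h,w,2)
    d=np.concatenate([p,np.ones((h,w,1))],-1)*c["range_z"][...,None]
    return R.from_quat(c["orientation"]).apply(d.reshape(-1,3)).reshape(h,w,3)+np.array(c["xyz"])
E
python3 - <<'E'
from h import *
for n in("top","side"):
    c=shot(n); P=cloud(c); np.savez(n+".npz",P=P,rgb=c["pixels"],z=c["range_z"])
    cv2.imwrite(f"pics/{n}0.png",c["pixels"][...,::-1])
    print(n,c["xyz"],R.from_quat(c["orientation"]).as_matrix().round(2).tolist(),c["fx"],c["k1"],(c["range_z"]>0).mean())
s=read_state();print(s,r.finger_overhang)
E
```

```text
pics
top [-0.0394676  -0.24376533  1.27577955] [[0.41, -0.79, 0.46], [-0.91, -0.36, 0.19], [0.01, -0.5, -0.87]] 390.84194977502074 -0.10136449722381452 0.9960734049479166
side [0.47993677 1.1614585  1.20144543] [[-1.0, -0.05, 0.07], [-0.09, 0.66, -0.74], [-0.0, -0.75, -0.66]] 465.68430943053477 0.03853440952799703 0.996063232421875
{'time': 0.1, 'joint_positions': array([-1.20258793,  0.33280165, -0.06469101,  1.46083987,  0.02159363,
        1.34989855, -0.08845855]), 'joint_vel': array([-1.64602447e-03, -9.79537444e-04, -4.32153396e-05, -2.10218836e-03,
        5.76367305e-04, -5.99749460e-05, -1.70767861e-05]), 'joint_torque': array([ 1.35918890e-03, -6.24530554e+01,  2.45477166e-02, -3.90728939e+01,
       -6.15868717e-02,  3.63576401e-02,  8.54015116e-05]), 'ee_pos': array([0.23796775, 0.57757667, 0.23584618]), 'eef_rot': array([ 1.94138298e-01,  9.80973970e-01, -6.18850458e-04, -9.55709703e-05]), 'ft_force': array([-0.86034787,  0.42897907, -0.0041144 ]), 'torque': array([0.01112717, 0.01955948, 0.06095677]), 'grip_force': 0.0, 'width': 0.08703228989200991} 0.014
```

View pics/top0.png

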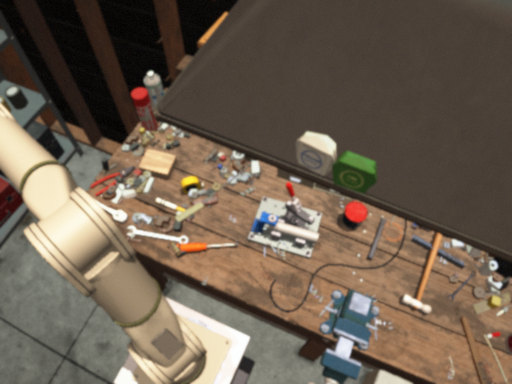

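View pics/side0.png

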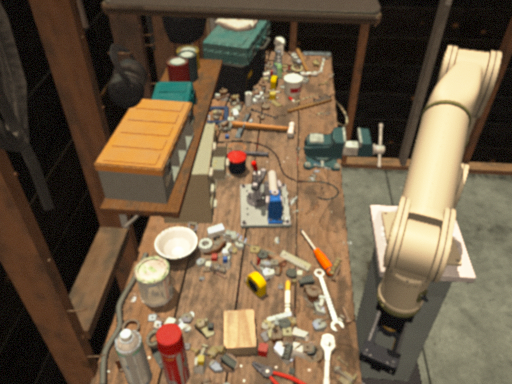

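The top view shows the jig around (285,225): blue bracket at (265,218), tube running from there to (318,238), and the red lever at (290,188). The side view shows the jig at (265,203), with the bracket at (274,207) on the near side.

```bash
python3 - <<'E'
from h import *
ims=[]
for n,(u0,v0,u1,v1) in (("top",(230,165,350,265)),("side",(215,140,315,240))):
    d=np.load(n+".npz");P=d["P"];rgb=d["rgb"]
    ims.append(cv2.resize(rgb[v0:v1,u0:u1,::-1],(390,390*(v1-v0)//(u1-u0)),interpolation=cv2.INTER_CUBIC))
    hsv=cv2.cvtColor(rgb,cv2.COLOR_RGB2HSV)
    box=np.zeros(hsv.shape[:2],bool);box[v0:v1,u0:u1]=1
    H,S,V=[hsv[...,i].astype(int) for i in range(3)]
    blue=box&(H>100)&(H<125)&(S>130)&(V>50)
    red=box&((H<6)|(H>174))&(S>150)&(V>70)
    for nm,m in(("blue",blue),("red",red)):
        nn,l,st,ce=cv2.connectedComponentsWithStats(m.astype(np.uint8))
        for i in range(1,nn):
            if st[i,4]>8:
                q=P[l==i];print(n,nm,ce[i].round(),st[i,4],"min",q.min(0).round(3),"med",np.median(q,0).round(3),"max",q.max(0).round(3))
    ctr=np.median(P[blue],0)
    near=box&(np.hypot(P[...,0]-ctr[0],P[...,1]-ctr[1])<.25)&(P[...,2]>.009)&(P[...,2]<.02)&(S<60)
    nn,l,st,ce=cv2.connectedComponentsWithStats(cv2.morphologyEx(near.astype(np.uint8),cv2.MORPH_CLOSE,np.ones((3,3))))
    q=P[near&(l==1+np.argmax(st[1:,4]))][:,:2].astype(np.float32)
    print(n,"plate",cv2.minAreaRect(q),len(q))
h=max(i.shape[0] for i in ims)
cv2.imwrite("pics/crop0.png",np.hstack([cv2.copyMakeBorder(i,0,h-i.shape[0],0,0,0) for i in ims]))
E
```

```text
top blue [261. 222.] 165 min [-0.039 -0.244  0.014] med [ 0.492 -0.046  0.097] max [ 0.519 -0.013  1.276]
top red [290. 188.] 71 min [-0.039 -0.244  0.181] med [ 0.577 -0.103  0.211] max [ 0.591 -0.086  1.276]
top red [347. 211.] 76 min [ 0.634 -0.318 -0.008] med [ 0.66  -0.3    0.066] max [ 0.74  -0.29   0.071]
top plate ((0.46885770559310913, -0.1246940940618515), (0.11313086748123169, 0.22713156044483185), 0.6388682723045349) 733
side blue [275. 209.] 287 min [ 0.482 -0.066  0.015] med [ 0.507 -0.035  0.061] max [ 0.527 -0.009  0.109]
side red [237. 157.] 208 min [ 0.48  -0.423  0.006] med [ 0.674 -0.32   0.067] max [0.713 1.161 1.201]
side red [254. 165.] 36 min [ 0.578 -0.101  0.185] med [ 0.585 -0.09   0.219] max [ 0.595 -0.081  0.229]
side plate ((0.5373917818069458, -0.11408300697803497), (0.2017606496810913, 0.2322506457567215), 6.8819074630737305) 1127
```

View pics/crop0.png

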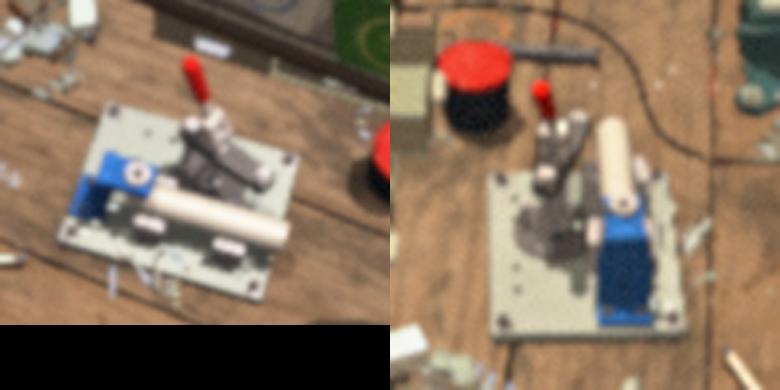

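The crops show the tube (about 150–285,215 left), the strap with its nose towards the free end (left 265,180), and the red lever standing up (left 195,75). Jig x ≈ world +x and jig y ≈ world +y. Next I fit the frame.

```bash
cat >> h.py <<'E'
def colour(rgb,P):
    hsv=cv2.cvtColor(rgb,cv2.COLOR_RGB2HSV);H,S,V=[hsv[...,i].astype(int) for i in range(3)]
    near=(abs(P[...,0]-.53)<.2)&(abs(P[...,1]+.12)<.2)
    blue=near&(H>100)&(H<125)&(S>130); red=near&((H<6)|(H>174))&(S>150)&(P[...,2]>.12)
    return S,blue,red,near
E
python3 - <<'E'
from h import *
for n in("top","side"):
    d=np.load(n+".npz");P=d["P"];rgb=d["rgb"];S,blue,red,near=colour(rgb,P)
    m=near&(P[...,2]>.068)&(P[...,2]<.085)&(P[...,0]<.535)&(P[...,0]>.44)&~blue&(S<90)&(rgb.min(-1)>110)
    q=P[m]; vx,vy,x0,y0=cv2.fitLine(q[:,:2].astype(np.float32),cv2.DIST_HUBER,0,.01,.01).ravel()
    s=np.sign(vy);vx*=s;vy*=s
    t=(q[:,:2]-[x0,y0])@[vx,vy]
    print(n,"tube N",len(q),"c",x0,y0,"yaw",np.degrees(np.arctan2(-vx,vy)),"z",q[:,2].max(),"ends",(np.array([x0,y0])+np.outer([t.min(),t.max()],[vx,vy])).round(3).tolist())
    b=P[blue&(P[...,2]>.098)][:,:2].astype(np.float32); print("armtop",cv2.minAreaRect(b),cv2.boxPoints(cv2.minAreaRect(b)).round(3).tolist())
    pl=near&(P[...,2]>.009)&(P[...,2]<.02)&(S<70); q=P[pl][:,:2]
    print("plate",q.min(0),q.max(0),cv2.boxPoints(cv2.minAreaRect(q.astype(np.float32))).round(3).tolist())
    st=near&(P[...,2]>.1)&(P[...,2]<.114)&~blue&~red&(rgb.max(-1)<130); q=P[st]
    print("strap",len(q),q.min(0),q.max(0),cv2.minAreaRect(q[:,:2].astype(np.float32)))
    q=P[red];
    z=q[:,2];A=[np.median(q[abs(z-k)<.008],0).round(3).tolist() for k in(.19,.205,.22)];print("lever",A)
E
```

```text
top tube N 313 c 0.51434433 -0.16376655 yaw 6.708336 z 0.08192268616966158 ends [[0.523, -0.238], [0.506, -0.09]]
armtop ((0.49820369482040405, -0.06594103574752808), (0.05316150188446045, 0.03122519887983799), 87.48579406738281) [[0.48100000619888306, -0.09200000017881393], [0.5130000114440918, -0.09300000220537186], [0.5149999856948853, -0.03999999910593033], [0.48399999737739563, -0.039000000804662704]]
plate [ 0.34988045 -0.319608  ] [0.72959614 0.07838738] [[0.3499999940395355, 0.07800000160932541], [0.3499999940395355, -0.3199999928474426], [0.7300000190734863, -0.3190000057220459], [0.7289999723434448, 0.07800000160932541]]
strap 79 [ 0.5438488  -0.25145797  0.10015863] [ 0.69906514 -0.09937236  0.11186405] ((0.6302100419998169, -0.17541518807411194), (0.1014532670378685, 0.16952772438526154), 70.56273651123047)
lever [[0.574, -0.112, 0.19], [0.576, -0.106, 0.206], [0.58, -0.098, 0.221]]
side tube N 127 c 0.52131397 -0.1782231 yaw 2.6394694 z 0.08275959966900848 ends [[0.524, -0.237], [0.519, -0.125]]
armtop ((0.5106052160263062, -0.045066528022289276), (0.03494875505566597, 0.03362017497420311), 14.075749397277832) [[0.49000000953674316, -0.032999999821186066], [0.49799999594688416, -0.06599999964237213], [0.5320000052452087, -0.05700000002980232], [0.5230000019073486, -0.02500000037252903]]
plate [ 0.34112444 -0.31832473] [0.710317   0.07747414] [[0.3409999907016754, -0.3179999887943268], [0.6990000009536743, -0.328000009059906], [0.7099999785423279, 0.07699999958276749], [0.35199999809265137, 0.08699999749660492]]
strap 102 [ 0.49533996 -0.30848203  0.10026858] [ 0.7286197  -0.06515027  0.11349938] ((0.635920524597168, -0.16420839726924896), (0.12968508899211884, 0.31375259160995483), 54.25372314453125)
lever [[0.582, -0.1, 0.189], [0.584, -0.09, 0.203], [0.585, -0.085, 0.223]]
```

```bash
cat >> h.py <<'E'
def ray(c,uv,z):
    K=np.array([[c["fx"],0,c["cx"]],[0,c["fy"],c["cy"]],[0,0,1.]])
    p=cv2.undistortPoints(np.array(uv,float).reshape(-1,1,2),K,np.array([c["k1"],0,0,0.])).reshape(-1,2)
    d=R.from_quat(c["orientation"]).apply(np.c_[p,np.ones(len(p))]);o=np.array(c["xyz"])
    return o+d*((z-o[2])/d[:,2])[:,None]
E
python3 - <<'E'
from h import *
c=shot("top"); A=ray(c,[[230+a/3.25,165+b/3.25] for a,b in((108,103),(297,155),(262,298),(60,242))],.014);print("plate top",A.round(3).tolist(),A.mean(0))
print("tube free end axis (286,235)",ray(c,[[230+287/3.25,165+234/3.25]],.06), "bush",ray(c,[[230+138/3.25,165+172/3.25]],.111),"nose tip",ray(c,[[230+270/3.25,165+178/3.25]],.108))
for i in range(4): print(A[(i+1)%4]-A[i],np.linalg.norm(A[(i+1)%4]-A[i]))
c=shot("side");B=ray(c,[[215+a/3.9,140+b/3.9] for a,b in((99,172),(107,338),(297,332))],.014);print("plate side",B.round(3).tolist())
for i in range(2): print(B[(i+1)%3]-B[i],np.linalg.norm(B[(i+1)%3]-B[i]))
print("bush",ray(c,[[215+234/3.9,140+203/3.9]],.111),"nose tip",ray(c,[[215+190/3.9,140+113/3.9]],.116))
E
```

```text
plate top [[0.618, -0.0, 0.014], [0.645, -0.219, 0.014], [0.47, -0.241, 0.014], [0.441, -0.021, 0.014]] [ 0.54333907 -0.12026413  0.014     ]
tube free end axis (286,235) [[ 0.52831253 -0.24066891  0.06      ]] bush [[ 0.50643314 -0.0786861   0.111     ]] nose tip [[ 0.55725358 -0.20397926  0.108     ]]
[ 0.02657607 -0.21861757  0.        ] 0.22022699893899622
[-0.17441247 -0.02231448  0.        ] 0.17583414579303672
[-0.02945765  0.21984428  0.        ] 0.22180906657210808
[0.17729405 0.02108777 0.        ] 0.17854376287718798
plate side [[0.649, -0.216, 0.014], [0.617, 0.014, 0.014], [0.446, -0.007, 0.014]]
[-0.03142695  0.23024332  0.        ] 0.2323782263235513
[-0.17190515 -0.02175721  0.        ] 0.17327652905520574
bush [[ 0.50882603 -0.07023039  0.111     ]] nose tip [[ 0.55683184 -0.19051164  0.116     ]]
```

```bash
cat >> h.py <<'E'
O=np.array([.5134,-.133,0]);YAW=np.radians(7.3);J=R.from_euler('z',YAW)
def target(jig,ydeg,tilt=0,ax='jx'):
    """fingertip position (jig, m); tool y at jig angle ydeg; tilt (deg): tool leans, tip pointing towards jig +y (jx) or +x (jy)"""
    a=np.radians(ydeg);y=np.array([np.cos(a),np.sin(a),0]);z=np.array([0,0,-1.]);x=np.cross(y,z)
    Q=R.from_matrix(np.stack([x,y,z],1))
    T=R.from_rotvec(np.radians(tilt)*(np.array([1,0,0]) if ax=='jx' else np.array([0,-1,0])))
    Q=J*T*Q
    return O+J.apply(jig)-Q.apply([0,0,r.finger_overhang]),Q
def go(pos,Q,s=None):
    s=s or read_state();q=R.from_quat(s["eef_rot"])
    rv=(q.inv()*Q).as_rotvec(degrees=True)/8
    print("turn8",rv.round(2),"shift40 in target axes",(Q.inv().apply(pos-s["ee_pos"])/.04).round(2),"in present axes",(q.inv().apply(pos-s["ee_pos"])/.04).round(2),"pos",pos.round(3))
def me():
    s=read_state();q=R.from_quat(s["eef_rot"]);tip=s["ee_pos"]+q.apply([0,0,r.finger_overhang])
    print("t",round(s["time"],2),"tip jig mm",(J.inv().apply(tip-O)*1e3).round(1),"R",(J.inv()*q).as_matrix().round(2).tolist(),"F",s["ft_force"].round(1),"j",s["joint_positions"].round(2))
E
python3 - <<'E'
from h import *
for n in("top","side"):
    P=np.load(n+".npz")["P"];m=(P[...,2]>.25)&(P[...,0]>.3)&(P[...,0]<.85)&(abs(P[...,1])<.6);q=P[m]
    print(n,len(q),(q.min(0),q.max(0)) if len(q) else "")
s=read_state();q=R.from_quat(s["eef_rot"])
print("A",(q.inv().apply(np.array([.48,.25,.36])-s["ee_pos"])/.04).round(2))
go(np.array([.5,-.29,.30]),target([0,0,0],0,30)[1]); print((q.inv().apply(np.array([.53,-.30,.30])-np.array([.48,.25,.36]))/.04).round(2)); me()
E
```

```text
top 51686 (array([ 0.30000194, -0.48916528,  0.47282946]), array([0.84751647, 0.30276343, 1.01862915]))
side 13178 (array([ 0.30010516, -0.54251719,  0.27019029]), array([0.84998427, 0.32618315, 0.82011887]))
A [-8.71 -5.27 -3.09]
turn8 [-1.98  3.4   7.36] shift40 in target axes [-18.56   3.74 -12.56] in present axes [-14.32 -17.56  -1.58] pos [ 0.5  -0.29  0.3 ]
[ -6.39 -12.24   1.51]
t 0.2 tip jig mm [-182.9  739.9  222.1] R [[-0.87, 0.5, -0.0], [0.5, 0.87, -0.0], [-0.0, -0.0, -1.0]] F [-0.2 -0.4 -0.6] j [-1.2   0.33 -0.06  1.46  0.02  1.35 -0.09]
```

```bash
python3 - <<'E'
from h import *
for n in("top","side"):
    P=np.load(n+".npz")["P"];print(n)
    for x in np.arange(.3,.85,.1):
        L=[]
        for y in np.arange(-.5,.5,.1):
            m=(P[...,2]>.2)&(P[...,0]>=x)&(P[...,0]<x+.1)&(P[...,1]>=y)&(P[...,1]<y+.1)
            z=P[...,2][m];L.append(f"{np.percentile(z,2):.2f}-{z.max():.2f}({m.sum()})" if m.sum()>5 else "-")
        print(round(x,1),L)
E
```

```text
top
0.3 ['0.81-0.94(4196)', '0.81-0.95(9941)', '0.83-0.96(9180)', '0.83-0.96(8827)', '0.83-0.97(6853)', '0.80-0.89(1242)', '-', '-', '-', '-']
0.4 ['-', '0.95-1.02(4943)', '0.95-1.01(3935)', '0.96-0.99(1562)', '0.89-0.97(344)', '0.80-0.89(368)', '-', '-', '-', '-']
0.5 ['-', '-', '-', '0.20-0.23(23)', '0.20-0.23(30)', '0.80-0.88(146)', '-', '-', '-', '-']
0.6 ['-', '-', '-', '-', '-', '-', '-', '-', '-', '-']
0.7 ['-', '-', '-', '-', '-', '-', '-', '0.48-0.50(64)', '-', '-']
0.8 ['-', '-', '-', '-', '-', '-', '0.62-0.64(12)', '0.49-0.63(108)', '-', '-']
side
0.3 ['-', '-', '-', '-', '-', '0.77-0.82(1046)', '-', '-', '-', '-']
0.4 ['-', '-', '-', '-', '-', '0.78-0.82(955)', '-', '-', '-', '-']
0.5 ['-', '-', '-', '-', '0.20-0.23(35)', '0.78-0.82(868)', '-', '-', '-', '-']
0.6 ['-', '-', '-', '-', '-', '0.78-0.82(788)', '-', '-', '-', '-']
0.7 ['0.36-0.38(190)', '0.23-0.38(233)', '0.23-0.44(404)', '0.23-0.45(598)', '0.21-0.50(758)', '0.36-0.81(1531)', '0.36-0.50(856)', '0.36-0.50(1208)', '0.35-0.50(383)', '-']
0.8 ['0.37-0.47(236)', '0.37-0.49(437)', '0.38-0.49(526)', '0.45-0.46(481)', '0.45-0.50(136)', '0.50-0.81(1310)', '0.50-0.74(1544)', '0.37-0.73(3198)', '0.35-0.50(577)', '-']
```

```bash
python3 - <<'E'
from h import *
P=np.load("side.npz")["P"]
for x in np.arange(-.5,.9,.1):
    m=(P[...,2]>.6)&(P[...,0]>=x)&(P[...,0]<x+.1)&(P[...,1]<.6)&(P[...,1]>-.6);q=P[m]
    if len(q): print(round(x,1),len(q),q.min(0).round(2),q.max(0).round(2))
for u,v in((240,10),(370,12),(470,60),(450,110),(410,250),(385,340)): print((u,v),P[v,u].round(2))
P=np.load("top.npz")["P"]
for u,v in((20,150),(60,230),(130,300),(170,350),(350,80),(250,150),(215,90)): print("top",(u,v),P[v,u].round(2))
E
```

```text
-0.0 1651 [0.02 0.1  0.6 ] [0.1  0.29 0.74]
0.1 5188 [0.1  0.09 0.61] [0.2  0.6  0.74]
0.2 3904 [0.2  0.03 0.6 ] [0.3  0.6  0.82]
0.3 1046 [0.3  0.05 0.77] [0.4  0.09 0.82]
0.4 955 [0.4  0.06 0.77] [0.5  0.09 0.82]
0.5 868 [0.5  0.06 0.77] [0.6  0.08 0.82]
0.6 788 [0.6  0.06 0.78] [0.7  0.09 0.82]
0.7 710 [0.7  0.06 0.78] [0.8  0.09 0.81]
0.8 2338 [0.8  0.07 0.61] [0.9  0.23 0.81]
(240, 10) [0.6  0.08 0.8 ]
(370, 12) [0.31 0.08 0.8 ]
(470, 60) [0.09 0.15 0.73]
(450, 110) [0.15 0.3  0.69]
(410, 250) [0.26 0.61 0.6 ]
(385, 340) [ 0.05  0.12 -0.47]
top (20, 150) [0.17 0.35 0.67]
top (60, 230) [0.06 0.12 0.73]
top (130, 300) [0.03 0.04 0.55]
top (170, 350) [-0.01 -0.03  0.35]
top (350, 80) [ 0.37 -0.21  0.91]
top (250, 150) [ 0.28 -0.1   0.79]
top (215, 90) [ 0.32 -0.02  0.85]
```

Emit:
carry_out(
  moves=[
    [-0.78,-0.43,-0.035,0,0,0],
    [-0.78,-0.43,-0.035,0,0,0],
    [-0.78,-0.43,-0.035,0,0,0],
    [-0.78,-0.43,-0.035,0,0,0],
    [-0.78,-0.43,-0.035,0,0,0],
    [-0.78,-0.43,-0.035,0,0,0],
    [-0.78,-0.43,-0.035,0,0,0],
    [-0.78,-0.43,-0.035,0,0,0],
    [-0.78,-0.43,-0.035,0,0,0],
    [-0.78,-0.43,-0.035,0,0,0],
    [0,0,0,0,0,0],
  ],
  fingers=0,
  force=20,
)

```text
time: 1.58
ee_pos: [0.4629, 0.2972, 0.2506]
eef_rot: [0.197, 0.98, -0.0, 0.0]
ft_force: [0.2, 0.4, 0.0]
width: 0.0008
grip_force: 0.0
```

Emit:
carry_out(
  moves=[
    [-0.26,-0.8,0,0,0,0],
    [-0.26,-0.8,0,0,0,0],
    [-0.26,-0.8,0,0,0,0],
    [-0.26,-0.8,0,0,0,0],
    [-0.26,-0.8,0,0,0,0],
    [-0.26,-0.8,0,0,0,0],
    [-0.26,-0.8,0,0,0,0],
    [-0.26,-0.8,0,0,0,0],
    [-0.26,-0.8,0,0,0,0],
    [-0.26,-0.8,0,0,0,0],
    [-0.26,-0.8,0,0,0,0],
    [-0.26,-0.8,0,0,0,0],
    [0,0,0,0,0,0],
  ],
)

```text
time: 3.2
ee_pos: [0.4299, -0.104, 0.2506]
eef_rot: [0.196, 0.981, 0.0, 0.0]
ft_force: [0.1, 0.1, 0.5]
width: 0.0006
grip_force: 0.0
```

```bash
python3 - <<'E'
from h import *
me();s=read_state();print(s["ee_pos"],s["width"])
go(*target([-.005,-.17,.12],0,30))
E
```

```text
t 3.2 tip jig mm [-79.1  39.4 236.6] R [[-0.87, 0.5, 0.0], [0.5, 0.87, 0.0], [-0.0, 0.0, -1.0]] F [0.1 0.1 0.5] j [-0.44 -0.13  0.53  1.92  0.07  1.34  1.25]
[ 0.42988225 -0.10396229  0.25061585] 0.0006392857050422358
turn8 [-1.96  3.4   7.34] shift40 in target axes [-6.17  1.85 -0.14] in present axes [-4.3  -3.77  2.96] pos [ 0.531 -0.309  0.132]
```

Emit:
carry_out(
  moves=[
    [-0.72,-0.63,0,0,0,0],
    [-0.72,-0.63,0,0,0,0],
    [-0.72,-0.63,0,0,0,0],
    [-0.72,-0.63,0,0,0,0],
    [-0.72,-0.63,0,0,0,0],
    [-0.72,-0.63,0,0,0,0],
    [0,0,0,-0.22,0.38,0.82],
    [0,0,0,-0.22,0.38,0.82],
    [0,0,0,-0.22,0.38,0.82],
    [0,0,0,-0.22,0.38,0.82],
    [0,0,0,-0.22,0.38,0.82],
    [0,0,0,-0.22,0.38,0.82],
    [0,0,0,-0.22,0.38,0.82],
    [0,0,0,-0.22,0.38,0.82],
    [0,0,0,-0.22,0.38,0.82],
    [0,0,0,0,0,0],
  ],
)

```text
time: 5.2
ee_pos: [0.5324, -0.3077, 0.2493]
eef_rot: [0.639, 0.724, 0.172, -0.197]
ft_force: [0.1, 0.5, 0.0]
width: 0.0006
grip_force: 0.0
```

```bash
python3 - <<'E'
from h import *
me()
go(*target([-.005,-.15,.052],0,30))
go(*target([-.005,-.15,.12],0,30))
c=shot("top");cv2.imwrite("pics/a.png",cv2.resize(c["pixels"][150:280,210:370,::-1],None,fx=4,fy=4,interpolation=cv2.INTER_CUBIC))
E
```

```text
t 5.2 tip jig mm [  -3.4 -168.6  237.2] R [[0.0, 1.0, -0.0], [0.86, -0.0, 0.5], [0.5, -0.0, -0.86]] F [0.1 0.5 0. ] j [ 0.18  0.7   0.81  1.2  -0.75  1.89  1.03]
turn8 [-0.01 -0.04 -0.03] shift40 in target axes [-1.91 -0.04  4.24] in present axes [-1.93 -0.03  4.23] pos [ 0.528 -0.289  0.064]
turn8 [-0.01 -0.04 -0.03] shift40 in target axes [-1.06 -0.04  2.77] in present axes [-1.07 -0.03  2.77] pos [ 0.528 -0.289  0.132]
```

View pics/a.png

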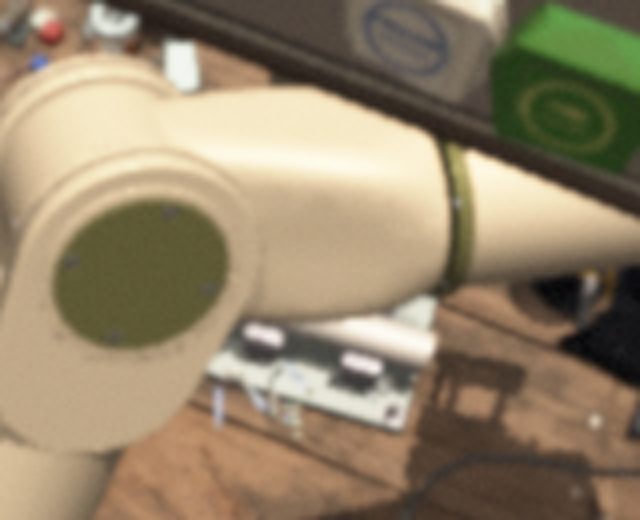

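Emit:
carry_out(
  moves=[
    [-0.19,0,0.42,0,0,0],
    [-0.19,0,0.42,0,0,0],
    [-0.19,0,0.42,0,0,0],
    [-0.19,0,0.42,0,0,0],
    [-0.19,0,0.42,0,0,0],
    [-0.19,0,0.42,0,0,0],
    [-0.19,0,0.42,0,0,0],
    [-0.19,0,0.42,0,0,0],
    [-0.19,0,0.42,0,0,0],
    [-0.19,0,0.42,0,0,0],
    [0.22,0,0.13,0,0,0],
    [0.22,0,0.13,0,0,0],
    [0.22,0,0.13,0,0,0],
    [0,0,0,0,0,0],
  ],
)

```text
time: 7.0
ee_pos: [0.5264, -0.258, 0.0676]
eef_rot: [0.638, 0.724, 0.172, -0.196]
ft_force: [0.1, 0.3, 0.5]
width: 0.0004
grip_force: 0.0
```

```bash
python3 - <<'E'
from h import *
me()
c=shot("side");cv2.imwrite("pics/b.png",cv2.resize(c["pixels"][120:240,200:340,::-1],None,fx=5,fy=5,interpolation=cv2.INTER_CUBIC))
E
```

```text
t 7.0 tip jig mm [  -3.  -118.6   55.5] R [[0.0, 1.0, 0.0], [0.86, -0.0, 0.5], [0.5, -0.0, -0.86]] F [0.1 0.3 0.5] j [ 0.1   0.79  0.75  1.49 -0.81  1.57  1.15]
```

View pics/b.png

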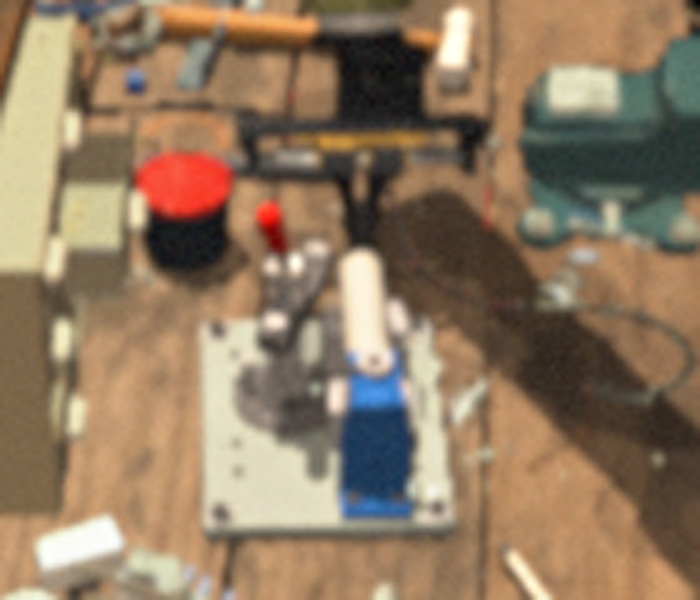

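The picture shows the closed fingertips at (362,225), in line with and just behind the tube's free end at (360,255). I'll push now.

Emit:
carry_out(
  moves=[
    [0.11,0,0.063,0,0,0],
    [0.11,0,0.063,0,0,0],
    [0.11,0,0.063,0,0,0],
    [0.11,0,0.063,0,0,0],
    [0,0,0,0,0,0],
  ],
)

```text
time: 7.68
ee_pos: [0.5234, -0.2384, 0.0671]
eef_rot: [0.639, 0.724, 0.172, -0.196]
ft_force: [0.2, -2.7, -0.5]
width: 0.0003
grip_force: 1.1
```

Emit:
carry_out(
  moves=[
    [0.07,0,0.04,0,0,0],
    [0.07,0,0.04,0,0,0],
    [0,0,0,0,0,0],
  ],
)

```text
time: 8.05
ee_pos: [0.5228, -0.2346, 0.0672]
eef_rot: [0.64, 0.724, 0.171, -0.194]
ft_force: [3.6, -10.8, -0.0]
width: 0.0006
grip_force: 5.5
```

```bash
python3 - <<'E'
from h import *
me()
E
```

```text
t 8.05 tip jig mm [ -3.5 -95.   55.1] R [[0.0, 1.0, 0.0], [0.87, -0.0, 0.5], [0.5, -0.0, -0.87]] F [  3.6 -10.8  -0. ] j [ 0.05  0.75  0.75  1.55 -0.81  1.54  1.14]
```

Emit:
carry_out(
  moves=[
    [0.06,0,0.035,0,0,0],
    [0.06,0,0.035,0,0,0],
    [0,0,0,0,0,0],
  ],
)

```text
time: 8.43
ee_pos: [0.5226, -0.234, 0.0675]
eef_rot: [0.642, 0.723, 0.169, -0.19]
ft_force: [6.7, -26.9, -1.8]
width: 0.0011
grip_force: 13.5
```

```bash
python3 - <<'E'
from h import *
me()
E
```

```text
t 8.43 tip jig mm [ -3.6 -94.4  55.3] R [[0.01, 1.0, 0.01], [0.87, -0.01, 0.49], [0.49, 0.0, -0.87]] F [  6.7 -26.9  -1.8] j [ 0.04  0.75  0.76  1.56 -0.8   1.53  1.13]
```

Emit:
carry_out(
  moves=[
    [-0.4,0,-0.23,0,0,0],
    [-0.4,0,-0.23,0,0,0],
    [0.25,0,-0.44,0,0,0],
    [0.25,0,-0.44,0,0,0],
    [0.25,0,-0.44,0,0,0],
    [0.25,0,-0.44,0,0,0],
    [0,0,0,0,0,0],
  ],
)

```text
time: 9.3
ee_pos: [0.5274, -0.2648, 0.15]
eef_rot: [0.639, 0.724, 0.172, -0.194]
ft_force: [0.7, 0.6, -0.2]
width: 0.0002
grip_force: 0.0
```

```bash
python3 - <<'E'
from h import *
me()
P=np.load("side.npz")["P"]
for y in np.arange(-.5,.1,.1):
    L=[]
    for z in np.arange(.05,.5,.05):
        m=(P[...,0]>.62)&(P[...,0]<1)&(P[...,1]>=y)&(P[...,1]<y+.1)&(P[...,2]>=z)&(P[...,2]<z+.05)
        L.append(f"{np.percentile(P[...,0][m],3):.2f}({m.sum()})" if m.sum()>5 else "-")
    print(round(y,1),L)
c=shot("side");P=cloud(c);S,blue,red,near=colour(c["pixels"],P)
np.savez("side1.npz",P=P,rgb=c["pixels"])
pt=ray(c,[[200+375/5,120+362/5]],.111);print("bush",J.inv().apply(pt-O))
m=near&(P[...,2]>.068)&(P[...,2]<.09)&~blue&(S<90)&(c["pixels"].min(-1)>110)
j=J.inv().apply(P[m]-O)*1e3;j=j[(abs(j[:,0])<12)];print("tube y",np.percentile(j[:,1],[0,2,50,98]),"x",np.median(j[:,0]))
for qd in(70,75,80): go(*target([.078,-.072,.15],-20))
E
```

```text
t 9.3 tip jig mm [  -2.9 -125.5  137.9] R [[0.0, 1.0, 0.0], [0.87, -0.0, 0.5], [0.5, 0.0, -0.87]] F [ 0.7  0.6 -0.2] j [ 0.09  0.71  0.79  1.42 -0.77  1.69  1.09]
-0.5 ['-', '-', '-', '-', '-', '-', '0.75(301)', '0.82(131)', '0.83(13)']
-0.4 ['0.64(197)', '0.71(39)', '0.75(9)', '0.75(10)', '-', '-', '0.75(396)', '0.81(112)', '0.82(201)']
-0.3 ['0.65(232)', '0.70(94)', '0.71(51)', '0.75(161)', '-', '-', '0.75(309)', '0.80(254)', '0.82(411)']
-0.2 ['0.70(73)', '0.70(101)', '0.70(27)', '0.74(220)', '-', '-', '0.75(263)', '0.79(151)', '0.80(498)']
-0.1 ['0.73(243)', '0.73(240)', '0.73(252)', '0.73(398)', '-', '-', '0.75(252)', '0.76(71)', '0.76(164)']
-0.0 ['0.64(383)', '0.74(88)', '0.75(43)', '0.75(22)', '-', '-', '0.75(354)', '0.77(78)', '0.76(737)']
bush [[0.00358449 0.06469035 0.111     ]]
tube y [-91.22458887 -83.49304896 -38.94669683   5.24937939] x 0.56595024125746
turn8 [-0.65 -3.73  2.42] shift40 in target axes [ 2.11  1.39 -0.38] in present axes [1.5  2.03 0.43] pos [ 0.6   -0.195  0.164]
turn8 [-0.65 -3.73  2.42] shift40 in target axes [ 2.11  1.39 -0.38] in present axes [1.5  2.03 0.43] pos [ 0.6   -0.195  0.164]
turn8 [-0.65 -3.73  2.42] shift40 in target axes [ 2.11  1.39 -0.38] in present axes [1.5  2.03 0.43] pos [ 0.6   -0.195  0.164]
```

Emit:
carry_out(
  moves=[
    [0,0,0,0,0,0.94],
    [0,0,0,0,0,0.94],
    [0,0,0,0,0,0.94],
    [0,0,0,0,0,0.94],
    [0,0,0,0,0,0.94],
    [0,0,0,0,0,0.94],
    [0,0,0,0,0,0.94],
    [0,0,0,0,0,0.94],
    [0,0,0,0,0,0.94],
    [0,0,0,0,0,0.94],
    [0,0,0,0,0,0.94],
    [0,0,0,0,0,0.94],
    [0.7,0,0,0,0,0],
    [0.7,0,0,0,0,0],
    [0.7,0,0,0,0,0],
    [0,0,0,0,0,0],
  ],
)

```text
time: 11.35
ee_pos: [0.6112, -0.2531, 0.146]
eef_rot: [0.964, 0.059, -0.018, -0.26]
ft_force: [0.2, -1.3, -0.5]
width: 0.0008
grip_force: 0.0
```

```bash
python3 - <<'E'
from h import *
me()
c=shot("top");P=cloud(c);S,blue,red,near=colour(c["pixels"],P);q=P[red];print("lever jig",len(q),(J.inv().apply(np.median(q,0)-O)*1e3).round() if len(q) else "")
c2=shot("side");P=cloud(c2);S,blue,red,near=colour(c2["pixels"],P);q=P[red];print("lever jig",len(q),(J.inv().apply(np.median(q,0)-O)*1e3).round() if len(q) else "")
cv2.imwrite("pics/c.png",np.hstack([cv2.resize(i,(390,390),interpolation=cv2.INTER_CUBIC) for i in(c["pixels"][160:260,240:340,::-1],c2["pixels"][130:230,210:310,::-1])]))
E
```

```text
t 11.35 tip jig mm [  81.8 -124.5  133.9] R [[1.0, -0.01, -0.0], [-0.0, -0.86, 0.5], [-0.0, -0.5, -0.86]] F [ 0.2 -1.3 -0.5] j [-0.01  0.95  1.02  1.22 -1.04  1.84 -0.51]
lever jig 12 [  45. -181.  191.]
lever jig 44 [ 76.  32. 212.]
```

View pics/c.png

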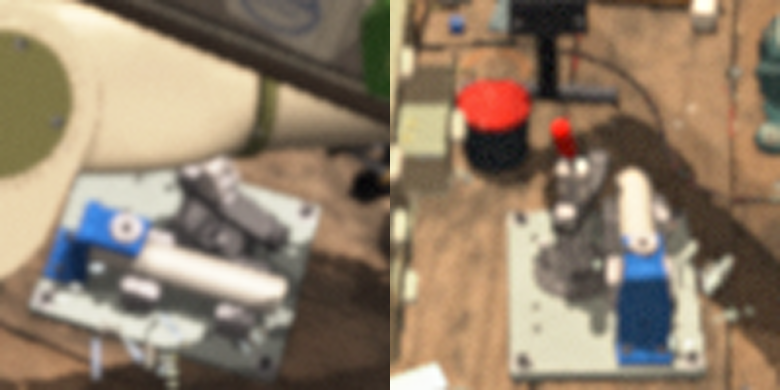

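Emit:
carry_out(
  moves=[
    [-0.03,-0.31,0.18,0,0,0],
    [-0.03,-0.31,0.18,0,0,0],
    [-0.03,-0.31,0.18,0,0,0],
    [-0.03,-0.31,0.18,0,0,0],
    [0,0.175,0.305,0,0,0],
    [0,0.175,0.305,0,0,0],
    [0,0.175,0.305,0,0,0],
    [0,0,0,0,0,0],
  ],
)

```text
time: 12.45
ee_pos: [0.5976, -0.1979, 0.1037]
eef_rot: [0.964, 0.057, -0.019, -0.26]
ft_force: [-0.8, 0.8, -0.5]
width: 0.0007
grip_force: 0.0
```

```bash
python3 - <<'E'
from h import *
me()
E
```

```text
t 12.45 tip jig mm [ 75.2 -68.   91.6] R [[1.0, -0.01, -0.0], [-0.01, -0.86, 0.5], [-0.01, -0.5, -0.86]] F [-0.8  0.8 -0.5] j [-0.13  0.92  1.02  1.4  -1.04  1.73 -0.49]
```

Emit:
carry_out(
  moves=[
    [-0.16,-0.017,0.01,0,0,0],
    [-0.16,-0.017,0.01,0,0,0],
    [-0.16,-0.017,0.01,0,0,0],
    [-0.16,-0.017,0.01,0,0,0],
    [-0.128,-0.033,0.019,0,0,0],
    [-0.128,-0.033,0.019,0,0,0],
    [-0.128,-0.033,0.019,0,0,0],
    [0,0,0,0,0,0],
  ],
)

```text
time: 13.45
ee_pos: [0.556, -0.1952, 0.1056]
eef_rot: [0.964, 0.058, -0.018, -0.26]
ft_force: [1.0, -0.6, 0.1]
width: 0.0004
grip_force: 0.5
```

Emit:
carry_out(
  moves=[
    [-0.117,-0.072,0.042,0,0,0],
    [-0.117,-0.072,0.042,0,0,0],
    [-0.117,-0.072,0.042,0,0,0],
    [-0.064,-0.083,0.048,0,0,0],
    [-0.064,-0.083,0.048,0,0,0],
    [0,0,0,0,0,0],
  ],
)

```text
time: 14.2
ee_pos: [0.5351, -0.1794, 0.1056]
eef_rot: [0.964, 0.058, -0.018, -0.26]
ft_force: [0.2, -0.8, -0.4]
width: 0.0005
grip_force: 0.4
```

```bash
python3 - <<'E'
from h import *
me()
c2=shot("side");P=cloud(c2);S,blue,red,near=colour(c2["pixels"],P);q=P[red];print("lever jig",len(q),(J.inv().apply(np.median(q,0)-O)*1e3).round())
E
```

```text
t 14.2 tip jig mm [ 15.7 -41.8  93.5] R [[1.0, -0.01, -0.0], [-0.01, -0.86, 0.5], [-0.0, -0.5, -0.86]] F [ 0.2 -0.8 -0.4] j [-0.23  0.83  1.08  1.6  -0.98  1.68 -0.41]
lever jig 52 [ 99.   3. 211.]
```

Emit:
carry_out(
  moves=[
    [-0.064,-0.083,0.048,0,0,0],
    [-0.064,-0.083,0.048,0,0,0],
    [-0.03,-0.06,0.035,0,0,0],
    [0,0,0,0,0,0],
  ],
)

```text
time: 14.75
ee_pos: [0.5278, -0.17, 0.1057]
eef_rot: [0.964, 0.058, -0.018, -0.26]
ft_force: [1.1, -2.4, 0.3]
width: 0.0003
grip_force: 1.0
```

Emit:
carry_out(
  moves=[
    [0,-0.06,0.035,0,0,0],
    [0,-0.06,0.035,0,0,0],
    [0,0,0,0,0,0],
  ],
)

```text
time: 15.12
ee_pos: [0.5274, -0.1686, 0.1058]
eef_rot: [0.965, 0.056, -0.016, -0.256]
ft_force: [4.9, -18.0, -0.8]
width: 0.0003
grip_force: 8.2
```

```bash
python3 - <<'E'
from h import *
me()
c2=shot("side");P=cloud(c2);S,blue,red,near=colour(c2["pixels"],P);q=P[red];print("lever jig",len(q),(J.inv().apply(np.median(q,0)-O)*1e3).round())
E
```

```text
t 15.12 tip jig mm [  9.4 -30.2  93.7] R [[1.0, -0.01, 0.0], [-0.01, -0.87, 0.5], [-0.0, -0.5, -0.87]] F [  4.9 -18.   -0.8] j [-0.27  0.81  1.09  1.64 -0.98  1.66 -0.41]
lever jig 57 [102.  -5. 211.]
```

Emit:
carry_out(
  moves=[
    [0,0.43,-0.25,0,0,0],
    [0,0.43,-0.25,0,0,0],
    [0,-0.35,-0.61,0,0,0],
    [0,-0.35,-0.61,0,0,0],
    [0,-0.35,-0.61,0,0,0],
    [0,-0.35,-0.61,0,0,0],
    [0,-0.35,-0.61,0,0,0],
    [0,0,0,-0.94,0,0],
    [0,0,0,-0.94,0,0],
    [0,0,0,-0.94,0,0],
    [0,0,0,-0.94,0,0],
    [0,0,0,0,0,0],
  ],
)

```text
time: 16.68
ee_pos: [0.5337, -0.2011, 0.2478]
eef_rot: [0.998, 0.064, -0.0, -0.003]
ft_force: [-0.2, 0.3, -0.5]
width: 0.0003
grip_force: 0.0
```

```bash
python3 - <<'E'
from h import *
me();go(*target([.056,-.010,.2],-90))
c=shot("top");c2=shot("side");P=cloud(c2);S,blue,red,near=colour(c2["pixels"],P);q=P[red];print("lever jig",len(q),(J.inv().apply(np.median(q,0)-O)*1e3).round())
cv2.imwrite("pics/d.png",np.hstack([cv2.resize(i,(390,390),interpolation=cv2.INTER_CUBIC) for i in(c["pixels"][160:260,240:340,::-1],c2["pixels"][130:230,210:310,::-1])]))
E
```

```text
t 16.68 tip jig mm [ 11.5 -70.  233.8] R [[1.0, -0.0, -0.0], [-0.0, -1.0, 0.01], [-0.0, -0.01, -1.0]] F [-0.2  0.3 -0.5] j [-0.71  0.47  1.32  1.64 -0.46  1.4  -0.77]
turn8 [-0.04  0.   -0.  ] shift40 in target axes [ 1.11 -1.5   0.84] in present axes [ 1.11 -1.5   0.85] pos [ 0.57  -0.136  0.214]
lever jig 57 [ 99.  -5. 211.]
```

View pics/d.png

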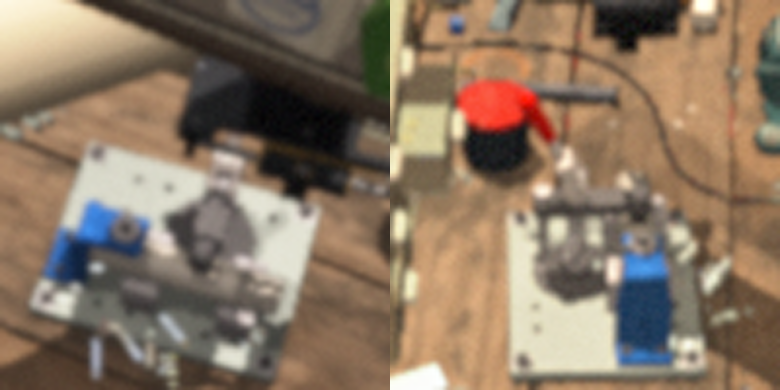

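The strap now lies square over the tube (right crop, (590,200)) with the lever out to the heel side (545,125). Joint 3 is close to its limit, so I'll step cautiously.

Emit:
carry_out(
  moves=[
    [0.25,0,0,0,0,0],
    [0.25,0,0,0,0,0],
  ],
)

```text
time: 17.02
ee_pos: [0.553, -0.2036, 0.2462]
eef_rot: [0.998, 0.059, -0.002, -0.001]
ft_force: [-0.0, -0.2, -0.0]
width: 0.0004
grip_force: 0.0
```

```bash
python3 - <<'E'
from h import *
me()
E
```

```text
t 17.02 tip jig mm [ 30.2 -75.  232.2] R [[1.0, -0.01, -0.0], [-0.01, -1.0, 0.0], [-0.0, -0.0, -1.0]] F [-0.  -0.2 -0. ] j [-0.65  0.51  1.28  1.59 -0.49  1.42 -0.78]
```

Emit:
carry_out(
  moves=[
    [0,-0.25,0,0,0,0],
    [0,-0.25,0,0,0,0],
  ],
)

```text
time: 17.27
ee_pos: [0.5498, -0.1826, 0.246]
eef_rot: [0.998, 0.06, -0.002, -0.001]
ft_force: [0.2, 0.3, -1.0]
width: 0.0003
grip_force: 0.0
```

```bash
python3 - <<'E'
from h import *
me()
E
```

```text
t 17.27 tip jig mm [ 29.7 -53.8 232. ] R [[1.0, -0.01, -0.0], [-0.01, -1.0, 0.0], [-0.0, -0.0, -1.0]] F [ 0.2  0.3 -1. ] j [-0.71  0.48  1.29  1.61 -0.47  1.41 -0.82]
```

Emit:
carry_out(
  moves=[
    [0.16,-0.28,0.2,0,0,0],
    [0.16,-0.28,0.2,0,0,0],
    [0.16,-0.28,0.2,0,0,0],
    [0.16,-0.28,0.2,0,0,0],
    [0,0,0,0,0,0],
  ],
)

```text
time: 17.9
ee_pos: [0.5703, -0.1337, 0.2134]
eef_rot: [0.998, 0.061, -0.003, -0.001]
ft_force: [-0.9, -1.0, -0.1]
width: 0.0007
grip_force: 0.0
```

```bash
python3 - <<'E'
from h import *
me()
E
```

```text
t 17.9 tip jig mm [ 56.3  -7.9 199.4] R [[1.0, -0.0, -0.0], [-0.0, -1.0, 0.0], [-0.0, -0.0, -1.0]] F [-0.9 -1.  -0.1] j [-0.77  0.52  1.26  1.64 -0.51  1.36 -0.88]
```

Emit:
carry_out(
  moves=[
    [0.2,0.01,0.025,0,0,0],
    [0.2,0.01,0.025,0,0,0],
    [0.13,0,0.062,0,0,0],
    [0.13,0,0.062,0,0,0],
    [0.13,0,0.062,0,0,0],
    [0.1,0,0.075,0,0,0],
    [0.1,0,0.075,0,0,0],
    [0.1,0,0.075,0,0,0],
    [0,0,0,0,0,0],
  ],
)

```text
time: 19.02
ee_pos: [0.6136, -0.1314, 0.1958]
eef_rot: [0.998, 0.06, -0.002, -0.0]
ft_force: [-0.8, -0.4, 3.2]
width: 0.0005
grip_force: 1.6
```

```bash
python3 - <<'E'
from h import *
me()
c2=shot("side");P=cloud(c2);S,blue,red,near=colour(c2["pixels"],P);q=J.inv().apply(P[red]-O)*1e3;print("lever jig",len(q),np.median(q,0).round(),q.max(0))
E
```

```text
t 19.02 tip jig mm [ 99.5 -11.1 181.8] R [[1.0, -0.01, -0.0], [-0.01, -1.0, 0.0], [-0.0, -0.0, -1.0]] F [-0.8 -0.4  3.2] j [-0.66  0.62  1.17  1.55 -0.58  1.36 -0.89]
lever jig 70 [124.  -3. 188.] [144.76699128  88.94240771 356.06943405]
```

Emit:
carry_out(
  moves=[
    [0.083,0,0.095,0,0,0],
    [0.083,0,0.095,0,0,0],
    [0.083,0,0.095,0,0,0],
    [0.0625,0,0.107,0,0,0],
    [0.0625,0,0.107,0,0,0],
    [0.0625,0,0.107,0,0,0],
    [0,0,0,0,0,0],
  ],
)

```text
time: 19.95
ee_pos: [0.6311, -0.129, 0.1717]
eef_rot: [0.998, 0.06, -0.001, -0.0]
ft_force: [1.1, -1.4, 4.3]
width: 0.0003
grip_force: 1.4
```

Emit:
carry_out(
  moves=[
    [0.028,0,0.094,0,0,0],
    [0.028,0,0.094,0,0,0],
    [0.028,0,0.094,0,0,0],
    [0,0,0,0,0,0],
  ],
)

```text
time: 20.45
ee_pos: [0.6348, -0.1284, 0.1606]
eef_rot: [0.998, 0.06, -0.001, -0.0]
ft_force: [2.4, -1.7, 3.2]
width: 0.0007
grip_force: 2.0
```

```bash
python3 - <<'E'
from h import *
me()
E
```

```text
t 20.45 tip jig mm [121.  -10.8 146.6] R [[1.0, -0.01, -0.0], [-0.01, -1.0, 0.0], [-0.0, -0.0, -1.0]] F [ 2.4 -1.7  3.2] j [-0.62  0.68  1.12  1.53 -0.63  1.32 -0.88]
```

Emit:
carry_out(
  moves=[
    [0.01,0,0.08,0,0,0],
    [0.01,0,0.08,0,0,0],
    [0,0,0,0,0,0],
  ],
)

```text
time: 20.82
ee_pos: [0.6362, -0.1284, 0.1557]
eef_rot: [0.998, 0.061, 0.0, -0.0]
ft_force: [0.9, -0.4, 15.8]
width: 0.0007
grip_force: 7.2
```

Emit:
carry_out(
  moves=[
    [0,0,0.06,0,0,0],
    [0,0,0,0,0,0],
  ],
)

```text
time: 21.08
ee_pos: [0.6366, -0.1286, 0.1551]
eef_rot: [0.998, 0.061, 0.001, -0.001]
ft_force: [-3.9, 1.3, 28.2]
width: 0.0001
grip_force: 14.1
```

```bash
python3 - <<'E'
from h import *
me()
E
```

```text
t 21.07 tip jig mm [122.7 -11.3 141.1] R [[1.0, -0.01, 0.0], [-0.01, -1.0, 0.0], [0.0, -0.0, -1.0]] F [-3.9  1.3 28.2] j [-0.61  0.69  1.12  1.54 -0.63  1.31 -0.87]
```

Emit:
carry_out(
  moves=[
    [0,0,0.05,0,0,0],
    [0,0,0,0,0,0],
  ],
)

```text
time: 21.32
ee_pos: [0.6368, -0.1288, 0.1546]
eef_rot: [0.998, 0.061, 0.002, -0.001]
ft_force: [-7.7, 2.3, 40.9]
width: 0.0002
grip_force: 20.2
```

Emit:
carry_out(
  moves=[
    [0,0,-0.4,0,0,0],
    [0,0,-0.6,0,0,0],
    [0,0,-0.7,0,0,0],
    [-0.7,0,-0.5,0,0,0],
    [-0.8,0.4,0,0,0,0],
    [-0.8,0.6,0,0,0,0],
    [-0.8,0.6,0,0,0,0],
    [-0.5,0.6,0,0,0,0],
    [0,0,0,0,0,0],
  ],
)

```text
time: 22.45
ee_pos: [0.5009, -0.2344, 0.2376]
eef_rot: [0.998, 0.059, -0.002, -0.002]
ft_force: [0.1, -0.1, 0.7]
width: 0.0004
grip_force: 0.0
```

```bash
python3 - <<'E'
from h import *
me()
c=shot("top");c2=shot("side")
for c_ in(c,c2):
    P=cloud(c_);S,blue,red,near=colour(c_["pixels"],P);q=J.inv().apply(P[red]-O)*1e3;q=q[(q[:,2]<250)&(q[:,1]>-80)];print("lever jig",len(q))
    if len(q): print(np.median(q,0).round(),q.min(0).round(),q.max(0).round())
cv2.imwrite("pics/e.png",np.hstack([cv2.resize(i,(390,390),interpolation=cv2.INTER_CUBIC) for i in(c["pixels"][160:260,240:340,::-1],c2["pixels"][130:230,210:310,::-1])]))
E
```

```text
t 22.45 tip jig mm [-25.3 -99.  223.6] R [[1.0, -0.01, -0.0], [-0.01, -1.0, 0.0], [-0.0, -0.0, -1.0]] F [ 0.1 -0.1  0.7] j [-0.67  0.38  1.29  1.7  -0.38  1.35 -0.77]
lever jig 0
lever jig 69
[146.  -7. 140.] [121. -20. 123.] [172.   3. 149.]
```

View pics/e.png

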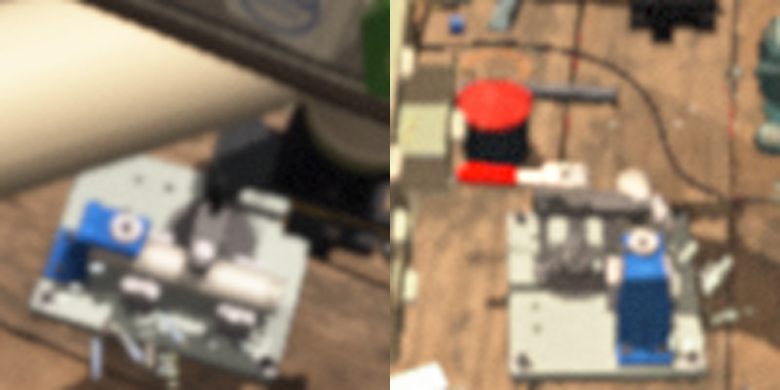

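The lever lies flat (right crop, (485,173)), the strap is square across the tube with its pad on it, and the gripper is clear. Handing in.

```bash
python3 -c "
from h import *
print(r.close_job())"
```

```text
the job is handed in; nothing more can be done
None
```

I pushed the tube home against the stop, swung the strap square to its dowel, and pushed the cam lever down to its hard end. I then handed the job in at about 22.5 s, with the gripper clear; the hand-in gave no verdict.

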